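# Roll a paper roll onto the dispenser mark and chuck it

## Task

Load the paper dispenser: roll the packing-paper roll along the bench, never picking it up, until it lies still and untouched with its axis straight over the blue mark under the dispenser's bridge, with the chucks still fully open. Then push the red handle all the way home towards the roll, so that both chucks enter the core and carry the roll clear of the bench, and let go. Handle the paper gently enough not to dent it, and leave the small carton and the stapler where they are.

Things in the scene. Friction and masses are not known exactly. Their poses are not given: they have to be found in the camera images.
- paper_roll: Brown roll of packing paper on its side, 100 mm diameter, 150 mm wide, 0.3 to 0.65 kg, too thick to grasp across. Origin at its centre, 50 mm above the bench at rest; own y = roll axis, x and z turn as it rolls. Rigid, smooth; little rolling resistance (let go at 0.1 m/s it rolls on some 2 cm). Open core at both ends, 40 mm diameter, 36 mm deep. Fingers pressing over 35 N dent the paper.
- dispenser: Grey bench-top paper dispenser, bolted down. Origin on the bench at the middle of the blue mark. x: the way the roll rolls in (roughly away from the robot; the roll starts at negative x), y: left, along mark and chuck axis, z up. Side plates 8 mm thick at y = -130 and +130, x = -85 to +60, 266 high carry a bridge. Tie bar 30 high behind at x = 102 to 130 (all mm).
- mark (a point): Middle of the blue mark on the bench, an 8 mm wide line along the dispenser's y below the chuck axis; axes as the dispenser. Aluminium guide strips, 14 mm high, inner faces at y = -82 and +82 mm, run from x = -240 to +90 (flared to -270). They leave the roll 7 mm of play each side.
- bridge_edge (a point): Middle of the lower front edge of the bridge over the mark, 250 mm above the bench, at x = -88 mm in the dispenser's frame (axes as the dispenser). The bridge reaches back to x = +45, up to 277, side plate to side plate; a rubber bar under it at x = +30 hangs down to 231 mm. An upright gripper does not fit here: near the mark lean the tool back, wrist towards -x, by 25 to 50 degrees.
- chuck (a joint): Travel of the near (right, -y) chuck in m along the dispenser's +y: 0 fully open, as at the start; 0.044 fully home. The left chuck is geared to it and mirrors it. Stays where left; takes about 4 N when free, up to 10 N more while lifting the roll.
- nose (a point): Tip of the right chuck's nose, 57 mm above the bench, 7 mm above the axis of a roll lying there; open it is at y = -87 mm (the left at +87). Noses taper from 35 mm diameter at the root to 12 at the tip in 28 mm and are 34 long. They find the core only if the roll lies within about 8 mm of the mark and straight; else they bear on the paper. Home, they carry the roll about 4 mm clear of the bench.
- handle (a point): Grip point of the red handle, an upright round knob, 22 mm diameter, 87 to 133 mm above the bench; the point is on its axis 112 mm above the bench, in the dispenser's frame at x = 0, y = -234 mm (open) to -190 mm (home). Pinch it from above with the fingers closing along the dispenser's x and push along +y.
- carton: Small closed brown cardboard carton, 55 x 105 x 35 mm, loose, right of the work. Origin at the centre of its underside, long side along its y.
- stapler: Red and black stapler, 145 x 36 x 47 mm, loose, right of the work. Origin at the centre of its underside, long side along its x.

How it is judged (in metres and radians):
On the way:
1. The roll lies still and untouched on the bench, its axis within 8 mm of the blue mark and square to within 3.5 degrees, the chucks still open (less than 4 mm of travel) (x of paper_roll in the frame of dispenser between -0.008 and 0.008 m and angle between the y axis of paper_roll and the y axis of dispenser, either way round below 0.06 rad and height (world z) of paper_roll below 0.0515 m and linear speed of paper_roll below 0.006 m/s and angular speed of paper_roll below 0.12 rad/s and contact force between each of the arm, the fingers and paper_roll below 0.05 N and value of joint chuck below 0.004 m), for 0.4 s.
At the end, for the whole second after the job is handed in: The chucks are home (more than 41 mm of their 44 mm), the roll hangs on them at rest, 2.5 to 8 mm above the bench, within 6 mm of the chuck axis along x and of the middle along y and square to 2.3 degrees; small carton and stapler within 25 mm of where they stood (value of joint chuck above 0.041 m and height (world z) of paper_roll between 0.0525 and 0.058 m and x of paper_roll in the frame of dispenser between -0.006 and 0.006 m and y of paper_roll in the frame of dispenser between -0.006 and 0.006 m and angle between the y axis of paper_roll and the y axis of dispenser, either way round below 0.04 rad and linear speed of paper_roll below 0.01 m/s and angular speed of paper_roll below 0.3 rad/s and distance of each of carton, stapler from where it was at the start of the episode below 0.025 m); the robot touches nothing.
It fails at once if The roll is picked up (more than 15 mm off the bench) or falls off it (height (world z) of paper_roll above 0.065 m or height (world z) of paper_roll below 0.03 m).
It fails at once if The paper is dented by the fingers (more than 35 N) (contact force between the fingers and paper_roll above 35 N).
It fails at once if The small carton or the stapler is disturbed by more than 25 mm (distance of any of carton, stapler from where it was at the start of the episode above 0.025 m).
It also fails if it takes over 64 s, if anything falls off the work surface, if the arm or the gripper's body presses on something with over 40 N, if the wrist force passes 120 N, or if a joint passes its speed limit or range.

## Robot

A 6-joint arm with a two-finger parallel gripper is mounted at the origin on the work surface; the furniture and walls round the work are solid. World frame = base frame: x ahead of the robot, y to its left, z up, the work surface at z = 0. Lengths are in m, angles in degrees, forces in N, time in s.
With the tool pointing down it reaches from about 0.35 to 0.875 m from the base axis. Payload 4.2 kg.
Tool frame: the origin (TCP) lies on the centre line of the jaws, within the pads' length; the fingertips stand 25 mm ahead of it and the grasp point (between the pads) lies 6 mm ahead of it; z points along the fingers, y is the line along which they close (so a half turn about z gives the same grasp; the last joint's range is limited). The gripper opens to 87 mm and grips with 3 to 60 N. Pads are 19 mm wide; open, the fingers measure 117 mm over their backs; the gripper's body (75 mm by 190 mm) begins 51 mm behind the grasp point.
Start: joints at [81.681, 22.042, 0.453, 0, -68.411, -14.817], TCP at [0.246, 0.575, 0.248] pointing down, gripper open.
Joint ranges: [-179.83, 179.83], [-69.29, 118.12], [-61.27, 80.66], [-181.25, 117.63], [-171.15, -9.14], [-177.46, 177.46]. Speed limits (degrees/s): [159.86, 159.86, 180, 180, 180, 180].

## Interface

Orientations are given as a 3x3 rotation matrix whose columns are the frame's x, y, z axes.
In Python, from station import r gives the robot as it stands.
- The arm moves only by the tool move_arm, never from a script. Its argument "series" is a list of rows, each an object with "grip": the opening, from 0 (shut) to 1 (fully open); "xyz": the shift along the tool's x, y, z in mm, a list of three; "angular": the turn, a rotation vector about the tool's x, y, z in rad, a list of three. A call has 1 to 10 rows; each row is the pose to reach, as a shift and turn from the pose commanded when the call began, along the tool's axes at that moment; what a row does not reach only later rows make up. A row lasts 1/10 s, in which the tool goes at most 50 mm and 8.59 degrees, less where a joint would pass 70% of its speed; a pose out of reach is approached as far as the arm can. A call with a gripper value outside its range is refused whole. The fingers move at their own pace and stop on an object; the grip force is fixed at half the most. Time passes only in rows, so rows that repeat a pose let the fingers close. It gives the time, the measured TCP pose, the force, the opening and the grip force at its end, in the units of the state.
- r.sense(): the state, without advancing time (a new reading comes with each control period).
- r.capture(name): name is "scene" or "top"; returns a dict with "img" (400x640x3 uint8, red, green, blue), "camera_matrix" (3x3 intrinsics, pixels), "rvec" (rotation vector, rad) and "tvec" (3), from world to camera coordinates, as OpenCV has them. Camera axes: x right, y down, z forward; pixel columns grow to the right and rows downward; lengths in m; the calibration is good to about 2 mm. A picture is of the moment at which its call begins. There is no depth.
- r.finish_job(): hands the job in; it is judged then, once.
The state is a dict: "time_s": time; "joints": joint angles; "joint_velocities": joint speeds; "effort": joint torques, N m; "tcp_pos": TCP position; "ee_rot": TCP orientation; "wrist_force": force on the tool from outside, world axes, zero at the start; "moment": the same for the moment, N m; "gripper_width": opening from 0.0 (shut) to 1.0 (fully open); "gripper_force": force on a finger pad.
Only numpy, scipy, OpenCV 4.12 (cv2) and the standard library are available. Lean on these libraries where they do the work, as an engineer would, in place of code of your own. Each camera call takes 0.05 s, during which the arm holds its last target. There are 200 camera calls.

## Working session

There is one attempt and no reset: what is moved stays moved. The work goes in short steps, Python scripts to look and compute and a tool call to move; the robot and the scene stay as the last step left them, time stands still between calls to the robot, and variables do not carry over. Pictures are saved under pics/ and viewed, at most 10 in all, crops included, and the job is handed in when it is done.

Besides the shell and the picture viewer there is one more tool, called after "Request:" by a JSON object that holds its "op" and its "data". move_arm: Moves the arm, as the interface text tells. Its arguments: {"type":"object","properties":{"series":{"type":"array"}},"required":["series"]}

```bash
mkdir -p pics; ls; python3 - <<'E'
from station import r
import cv2,numpy as np
for n in("scene","top"):
    c=r.capture(n); cv2.imwrite(f"pics/{n}0.png",c["img"][:,:,::-1])
    R=cv2.Rodrigues(np.array(c["rvec"]))[0]; print(n,-R.T@np.array(c["tvec"]).ravel(),R[2],c["camera_matrix"])
s=r.sense();print(s["tcp_pos"],s["ee_rot"],s["wrist_force"])
E
```

```text
pics
scene [ 1.29588069 -0.04391038  0.77526838] [-0.78113076 -0.05197557 -0.62220036] [[435.41874983   0.         322.24219158]
 [  0.         435.41874983 203.78261427]
 [  0.           0.           1.        ]]
top [0.14436905 0.08789387 0.90035186] [ 0.45812542 -0.1992144  -0.86627635] [[402.1531748    0.         324.46245738]
 [  0.         402.1531748  202.64700417]
 [  0.           0.           1.        ]]
[0.24537402 0.5742954  0.24658002] [[ 9.19496598e-01 -3.93097373e-01 -6.79860552e-04]
 [-3.93097951e-01 -9.19494800e-01 -1.82018580e-03]
 [ 9.03820158e-05  1.94090644e-03 -9.99998112e-01]] [-0.36397565  0.66660888 -0.67648413]
```

View pics/scene0.png

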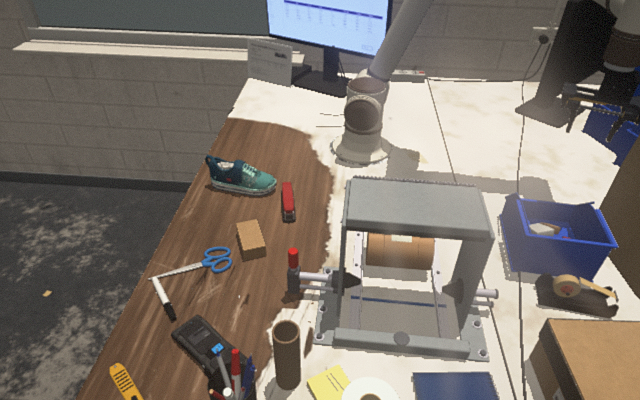

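View pics/top0.png

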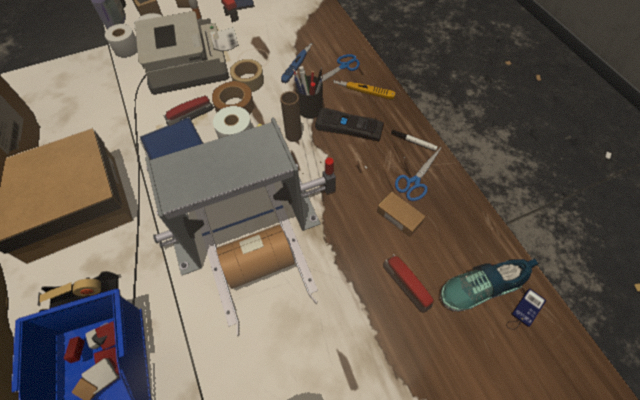

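The scene view shows the roll behind the bridge at about (400,250), the blue mark at (400,302) and the red handle at (293,258). In the top view the roll is at (257,257), the mark at about (245,220) and the handle at (330,163). The carton is at (402,212) and the stapler at (408,282).

```bash
cat > h.py <<'E'
from station import r
import cv2,numpy as np
def cap(n):
    c=r.capture(n);c["R"]=cv2.Rodrigues(np.array(c["rvec"]))[0];c["C"]=-c["R"].T@np.array(c["tvec"]).ravel();return c
def ray(c,uv):
    uv=np.atleast_2d(uv).astype(float)
    return np.c_[uv,np.ones(len(uv))]@np.linalg.inv(c["camera_matrix"]).T@c["R"]
def onz(c,uv,z):
    d=ray(c,uv);return c["C"]+d*((z-c["C"][2])/d[:,2])[:,None]
def tri(cs,uvs):
    A=np.zeros((3,3));b=np.zeros(3)
    for c,uv in zip(cs,uvs):
        d=ray(c,uv)[0];d/=np.linalg.norm(d);P=np.eye(3)-np.outer(d,d);A+=P;b+=P@c["C"]
    return np.linalg.solve(A,b)
def proj(c,X): return cv2.projectPoints(np.atleast_2d(X).astype(float),np.array(c["rvec"]),np.array(c["tvec"]),np.array(c["camera_matrix"]),None)[0][:,0]
def mask(c,lo,hi,box):
    h=cv2.cvtColor(c["img"],cv2.COLOR_RGB2HSV);m=cv2.inRange(h,lo,hi);x0,y0,x1,y1=box
    o=np.zeros_like(m);o[y0:y1,x0:x1]=m[y0:y1,x0:x1];return o
def pts(m): return np.argwhere(m)[:,::-1]
E
python3 - <<'E'
from h import *
S,T=cap("scene"),cap("top")
for c,b in((S,(345,285,460,318)),(T,(190,195,300,245))):
    p=pts(mask(c,(100,70,30),(130,255,220),b)); w=onz(c,p,0)[:,:2]
    m=w.mean(0);u=np.linalg.svd(w-m,full_matrices=False)[2][0];t=(w-m)@u
    print("mark",len(p),p.min(0),p.max(0),m,u,t.min(),t.max(),np.std((w-m)@[-u[1],u[0]]))
hs=[]
for c,b in((S,(280,240,306,275)),(T,(318,150,342,185))):
    m=mask(c,(0,120,60),(8,255,255),b)|mask(c,(172,120,60),(180,255,255),b);p=pts(m);hs.append(p.mean(0));print("handle",len(p),p.min(0),p.max(0),p.mean(0))
print(tri((S,T),hs))
crop=np.vstack([cv2.resize(T["img"][140:340,140:350],None,fx=3.6,fy=3,interpolation=2)]);cv2.imwrite("pics/t1.png",crop[:,:,::-1])
E
```

```text
mark 72 [351 296] [429 305] [0.6560912  0.06269607] [-0.03670431 -0.99932617] -0.09390816612590615 0.08012573855253666 0.0013037932498783955
mark 73 [203 206] [281 234] [0.65798972 0.08825275] [0.02788394 0.99961117] -0.10130307040506895 0.10366388060071971 0.000990287928735758
handle 200 [288 247] [298 267] [292.745 257.135]
handle 132 [325 157] [333 174] [329.18939394 165.21212121]
[ 0.65090432 -0.14638391  0.11225213]
```

View pics/t1.png

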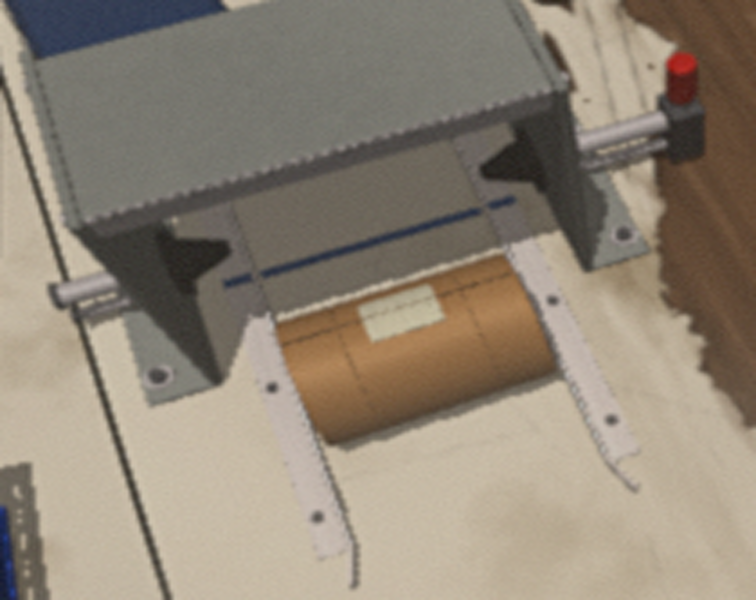

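```bash
cat >> h.py <<'E'
from scipy.spatial.transform import Rotation as Ro
O=np.array([.6577,.0878,0]);a=.030
D=np.array([[np.cos(a),np.sin(a),0],[-np.sin(a),np.cos(a),0],[0,0,1]])  # columns: dispenser axes
def roll(c,box,lo=(7,90,60),hi=(20,255,255),nbin=2):
    m=mask(c,lo,hi,box);m=cv2.morphologyEx(m,cv2.MORPH_OPEN,np.ones((3,3)))
    n,l,st,_=cv2.connectedComponentsWithStats(m);m=(l==1+st[1:,4].argmax());p=pts(m)
    d=ray(c,p)@D;C=(c["C"]-O)@D;an=np.arctan2(d[:,0],-d[:,2]);y=onz(c,p,.07);y=((y-O)@D)[:,1]
    out=[]
    for y0,y1 in((-.06,-.03),(-.03,.03),(.03,.06)):
        s=an[(y>y0)&(y<y1)];lo_,hi_=s.min(),s.max();t=(lo_+hi_)/2
        h=np.hypot(0,0);out.append((C[0]+np.tan(t)*(C[2]-.05),(hi_-lo_)/2, np.arcsin(.05/np.hypot(np.tan(t)*(C[2]-.05),C[2]-.05))))
    return np.round(out,4),(y.min(),y.max())
def target(xd,lean):
    """TCP pose: fingertip-centre at xd (dispenser frame), leaned back"""
    t=np.radians(lean);z=np.array([np.sin(t),0,-np.cos(t)]);y=np.array([0,-1.,0]);R=D@np.c_[np.cross(y,z),y,z]
    return O+D@np.array(xd)-.025*R[:,2],R
def move(P,R):
    s=r.sense();R0=np.array(s["ee_rot"]);p0=np.array(s["tcp_pos"])
    print("xyz",np.round(1e3*R0.T@(P-p0),1),"rv",np.round(Ro.from_matrix(R0.T@R).as_rotvec(),3),"| tip_d",np.round(1e3*D.T@(p0+.025*R0[:,2]-O),1),"F",np.round(s["wrist_force"],1),"t",s["time_s"])
E
python3 - <<'E'
from h import *
T=cap("top");print(roll(T,(205,215,310,300)))
for z,uv in((.035,(402,208)),(.04,(408,282))):print(onz(T,uv,z))
print("bin top",onz(T,[(15,320),(125,292),(150,380)],.12))
P,R=target((-.235,0,.17),40);print(P);move(P,R)
P,R=target((-.235,0,.26),0);print(P);move(P,R)
E
```

```text
(array([[-0.1254,  0.0514,  0.0535],
       [-0.126 ,  0.0508,  0.0535],
       [-0.1262,  0.0511,  0.0535]]), (np.float64(-0.0767620727054407), np.float64(0.07758700516560228)))
[[ 0.50983995 -0.27904423  0.035     ]]
[[ 0.33821057 -0.19610665  0.04      ]]
bin top [[0.56311168 0.55801376 0.12      ]
 [0.53230579 0.35427066 0.12      ]
 [0.35042515 0.34240507 0.12      ]]
[0.40674328 0.09533096 0.18915111]
xyz [336.6 377.2  58.3] rv [ 0.131  0.69  -0.358] | tip_d [-426.7  474.1  222. ] F [-0.  -0.2 -0.8] t 0.25
[0.42280574 0.09484894 0.285     ]
xyz [351.6 371.4 -37.6] rv [ 0.001  0.    -0.374] | tip_d [-426.7  474.1  222. ] F [-0.  -0.2 -0.8] t 0.25
```

```bash
python3 - <<'E'
from h import *
P,R=target((-.225,0,.16),35);move(P,R)
E
```

```text
xyz [347.5 372.9  67. ] rv [ 0.115  0.604 -0.362] | tip_d [-426.7  474.1  222. ] F [-0.  -0.2 -0.8] t 0.25
```

Request:
{"op": "move_arm", "data": {"series": [{"grip":1,"xyz":[32,34,0],"angular":[0.012,0.06,-0.036]},{"grip":1,"xyz":[64,68,0],"angular":[0.023,0.12,-0.072]},{"grip":1,"xyz":[96,102,0],"angular":[0.035,0.18,-0.108]},{"grip":1,"xyz":[128,136,5],"angular":[0.046,0.24,-0.145]},{"grip":1,"xyz":[160,170,10],"angular":[0.058,0.3,-0.18]},{"grip":1,"xyz":[192,205,20],"angular":[0.07,0.36,-0.217]},{"grip":1,"xyz":[224,240,30],"angular":[0.08,0.42,-0.253]},{"grip":1,"xyz":[256,274,40],"angular":[0.092,0.48,-0.29]},{"grip":1,"xyz":[288,308,50],"angular":[0.104,0.54,-0.326]},{"grip":1,"xyz":[318,341,58],"angular":[0.115,0.604,-0.362]}]}}

```text
time_s: 1.25
tcp_pos: [0.4222, 0.1495, 0.2248]
ee_rot: [[0.837, -0.032, 0.547], [-0.023, -0.999, -0.025], [0.547, 0.008, -0.837]]
wrist_force: [1.2, -0.2, -0.1]
gripper_width: 1.001
gripper_force: 0.0
```

```bash
python3 - <<'E'
from h import *
P,R=target((-.225,0,.16),35);move(P,R);print(r.sense()["joints"])
E
```

```text
xyz [-26.1  54.3  36.4] rv [0.008 0.031 0.003] | tip_d [-223.6   54.4  203.9] F [ 1.2 -0.2 -0.1] t 1.25
[ 41.30480301  -5.82602419 -61.11020758  68.1528144  -24.14439235
 -14.24793377]
```

```bash
python3 - <<'E'
from h import *
P,R=target((-.205,0,.15),15);move(P,R)
E
```

```text
xyz [-6.3 54.2 57. ] rv [ 0.009 -0.318  0.001] | tip_d [-223.6   54.4  203.9] F [ 1.2 -0.2 -0.1] t 1.25
```

Request:
{"op": "move_arm", "data": {"series": [{"grip":1,"xyz":[-1,11,11],"angular":[0.002,-0.08,0]},{"grip":1,"xyz":[-2,25,25],"angular":[0.004,-0.16,0]},{"grip":1,"xyz":[-4,40,40],"angular":[0.006,-0.24,0]},{"grip":1,"xyz":[-6,54,57],"angular":[0.009,-0.318,0]},{"grip":1,"xyz":[-6,54,57],"angular":[0.009,-0.318,0]},{"grip":1,"xyz":[-6,54,57],"angular":[0.009,-0.318,0]}]}}

```text
time_s: 1.85
tcp_pos: [0.4454, 0.0935, 0.1717]
ee_rot: [[0.967, -0.035, 0.253], [-0.034, -0.999, -0.011], [0.253, 0.002, -0.967]]
wrist_force: [-1.0, 0.1, -0.1]
gripper_width: 1.0
gripper_force: 0.0
```

```bash
python3 - <<'E'
from h import *
print(r.sense()["joints"])
P,R=target((-.205,0,.15),15);move(P,R)
for x in ((-.205,0,.052),(-.19,0,.052)):
    P,R=target(x,15);move(P,R)
T=cap("top");cv2.imwrite("pics/t2.png",T["img"][:,:,::-1]);print(roll(T,(205,215,310,300)))
E
```

```text
[ 37.63013901   3.69059359 -44.28181423  17.92783334 -31.96368818
  35.93674587]
xyz [ 1.5 -0.7 -2.2] rv [ 0.003  0.006 -0.005] | tip_d [-206.    -0.7  147.5] F [-1.   0.1 -0.1] t 1.85
xyz [-23.3  -0.8  92.6] rv [ 0.003  0.006 -0.005] | tip_d [-206.    -0.7  147.5] F [-1.   0.1 -0.1] t 1.85
xyz [-8.8 -0.9 96.4] rv [ 0.003  0.006 -0.005] | tip_d [-206.    -0.7  147.5] F [-1.   0.1 -0.1] t 1.85Traceback (most recent call last):
  File "<stdin>", line 6, in <module>
  File "h.py", line 29, in roll
    s=an[(y>y0)&(y<y1)];lo_,hi_=s.min(),s.max();t=(lo_+hi_)/2
                                ~~~~~^^
    return umr_minimum(a, axis, None, out, keepdims, initial, where)
ValueError: zero-size array to reduction operation minimum which has no identity
```

View pics/t2.png

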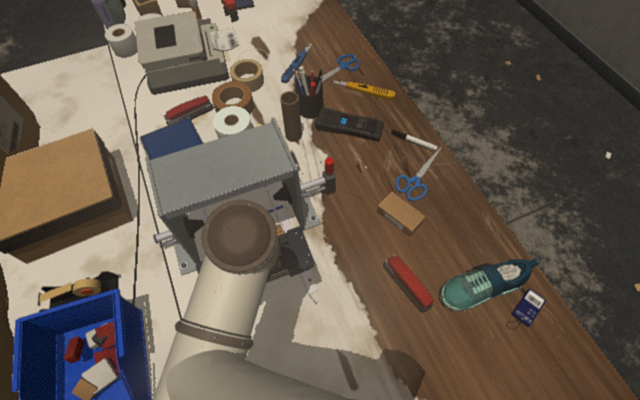

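The arm hides the roll in the top view, with the wrist at (240,235). From here I use the scene camera for the roll.

Request:
{"op": "move_arm", "data": {"series": [{"grip":1,"xyz":[-6,0,24],"angular":[0,0,0]},{"grip":1,"xyz":[-12,0,48],"angular":[0,0,0]},{"grip":1,"xyz":[-18,0,70],"angular":[0,0,0]},{"grip":1,"xyz":[-23,-1,93],"angular":[0.003,0.006,-0.005]},{"grip":1,"xyz":[-23,-1,93],"angular":[0.003,0.006,-0.005]},{"grip":1,"xyz":[-23,-1,93],"angular":[0.003,0.006,-0.005]}]}}

```text
time_s: 2.5
tcp_pos: [0.4447, 0.0935, 0.0787]
ee_rot: [[0.968, -0.028, 0.251], [-0.025, -1.0, -0.011], [0.252, 0.004, -0.968]]
wrist_force: [0.9, -0.3, -0.1]
gripper_width: 1.0
gripper_force: 0.0
```

```bash
python3 - <<'E'
from h import *
print(r.sense()["joints"])
for x,l in (((-.19,0,.05),15),((-.165,0,.05),18),((-.13,0,.05),24),((-.10,0,.05),29),((-.075,0,.05),33)):
    P,R=target(x,l);move(P,R)
c=cap("scene");im=cv2.resize(c["img"][170:370,300:510],None,fx=3.6,fy=3,interpolation=2);cv2.imwrite("pics/s2.png",im[:,:,::-1])
E
```

```text
[ 28.50391703  12.39995747 -59.62681302  54.18234227  -9.21332169
   6.94532226]
xyz [15.  -0.7  8.6] rv [0.004 0.008 0.004] | tip_d [-206.8   -0.8   54.5] F [ 0.9 -0.3 -0.1] t 2.5
xyz [37.9 -0.6 14.9] rv [0.004 0.06  0.004] | tip_d [-206.8   -0.8   54.5] F [ 0.9 -0.3 -0.1] t 2.5
xyz [69.1 -0.6 24. ] rv [0.003 0.165 0.004] | tip_d [-206.8   -0.8   54.5] F [ 0.9 -0.3 -0.1] t 2.5
xyz [96.  -0.5 32. ] rv [0.003 0.252 0.004] | tip_d [-206.8   -0.8   54.5] F [ 0.9 -0.3 -0.1] t 2.5
xyz [118.6  -0.4  38.8] rv [0.003 0.322 0.004] | tip_d [-206.8   -0.8   54.5] F [ 0.9 -0.3 -0.1] t 2.5
```

View pics/s2.png

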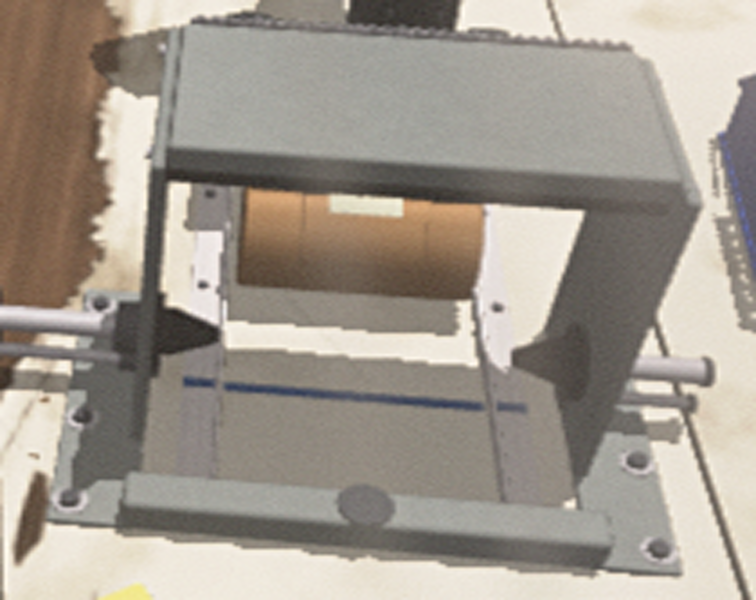

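Request:
{"op": "move_arm", "data": {"series": [{"grip":1,"xyz":[5,0,3],"angular":[0.003,0.004,0.004]},{"grip":1,"xyz":[10,0,6],"angular":[0.004,0.008,0.004]},{"grip":1,"xyz":[13,-0.6,8],"angular":[0.004,0.01,0.004]},{"grip":1,"xyz":[16,-0.6,9],"angular":[0.004,0.012,0.004]},{"grip":1,"xyz":[19,-0.6,9.8],"angular":[0.004,0.018,0.004]},{"grip":1,"xyz":[22,-0.6,10.6],"angular":[0.004,0.024,0.004]},{"grip":1,"xyz":[25,-0.6,11.4],"angular":[0.004,0.03,0.004]},{"grip":1,"xyz":[28.5,-0.6,12.4],"angular":[0.004,0.038,0.004]},{"grip":1,"xyz":[32,-0.6,13.3],"angular":[0.004,0.046,0.004]},{"grip":1,"xyz":[36,-0.6,14.4],"angular":[0.004,0.055,0.004]}]}}

```text
time_s: 3.55
tcp_pos: [0.4884, 0.0961, 0.0886]
ee_rot: [[0.956, -0.033, 0.29], [-0.031, -0.999, -0.012], [0.291, 0.002, -0.957]]
wrist_force: [-0.7, -0.2, 2.3]
gripper_width: 1.004
gripper_force: 0.4
```

```bash
cat >> h.py <<'E'
def rolls(lo=(5,80,40),hi=(20,255,255)):
    """roll x from scene camera's far-side silhouette (tangent plane), three y strips"""
    c=cap("scene");m=mask(c,lo,hi,(345,215,450,310));m=cv2.morphologyEx(m,cv2.MORPH_OPEN,np.ones((3,3)))
    n,l,st,_=cv2.connectedComponentsWithStats(m);p=pts(l==1+st[1:,4].argmax())
    d=ray(c,p)@D;C=(c["C"]-O)@D;an=np.arctan2(-d[:,0],-d[:,2]);g=onz(c,p,.03);y=((g-O)@D)[:,1];out=[]
    for y0,y1 in((-.055,-.02),(-.02,.02),(.02,.055)):
        t=np.percentile(an[(y>y0)&(y<y1)],1)   # steepest ray = near-camera tangent
        # line from C dir (-sin t,-cos t); axis lies .05 on the far side, at z=.05
        out.append(C[0]-np.tan(t)*(C[2]-.05)-.05/np.cos(t))
    print("roll x",np.round(1e3*np.array(out),1),"y",np.round(1e3*y.min(),1),np.round(1e3*y.max(),1),"joints",np.round(r.sense()["joints"],1))
    return c
E
python3 - <<'E'
from h import *
rolls()
for x,l in (((-.165,0,.05),18),((-.15,0,.05),21),((-.13,0,.05),25),((-.11,0,.05),29)):
    P,R=target(x,l);move(P,R)
E
```

```text
roll x [-115.5 -137.  -116.6] y -76.6 90.9 joints [ 25.4  14.2 -55.7  57.9  -9.2   6.2]
xyz [-8.2  3.3 13.4] rv [ 0.003  0.018 -0.002] | tip_d [-161.5    3.2   65.1] F [0.5 0.3 0.2] t 3.6
xyz [ 4.8  3.2 17.8] rv [ 0.003  0.071 -0.002] | tip_d [-161.5    3.2   65.1] F [0.5 0.3 0.2] t 3.6
xyz [22.2  3.2 23.8] rv [ 0.003  0.141 -0.002] | tip_d [-161.5    3.2   65.1] F [0.5 0.3 0.2] t 3.6
xyz [39.6  3.1 30. ] rv [ 0.003  0.21  -0.002] | tip_d [-161.5    3.2   65.1] F [0.5 0.3 0.2] t 3.6
```

```bash
cat > fit.py <<'E'
from h import *
s=r.sense()
data=[([81.681,22.042,.453],[.24537,.57430,.24658],[-.00068,-.00182,-1]),
([41.3048,-5.826,-61.11],[.4222,.1495,.2248],[.547,-.025,-.837]),
([37.63,3.6906,-44.2818],[.4454,.0935,.1717],[.253,-.011,-.967]),
([28.5039,12.39996,-59.6268],[.4447,.0935,.0787],[.251,-.011,-.968]),
(list(s["joints"][:3]),list(s["tcp_pos"]),list(np.array(s["ee_rot"])[:,2]))]
A=[];b=[]
from scipy.optimize import least_squares
def wr(p,q):
    r0,h,l1,c,d,L,a0=p;j1,j2,j3=np.radians(q);f=j2-j3
    rr=r0+l1*np.sin(j2)+c*np.cos(f)+d*np.sin(f);zz=h+l1*np.cos(j2)-c*np.sin(f)+d*np.cos(f)
    return np.array([rr*np.cos(j1-a0),rr*np.sin(j1-a0),zz])
f=lambda p:np.concatenate([wr(p,q)+p[5]*np.array(z)-np.array(t) for q,t,z in data])
o=least_squares(f,[.03,.35,.35,.35,.05,.22,.25]);p=o.x
if __name__=="__main__":
    print(np.round(p,4),np.round(1e3*f(p),1))
    for x,z,l in((-.206,.055,15),(-.165,.05,10),(-.13,.05,15),(-.1,.05,15),(-.08,.05,20),(-.058,.05,25),(-.058,.05,30),(-.058,.05,35),(-.058,.08,30),(-.058,.1,30),(-.058,.05,20)):
        P,R=target((x,0,z),l);W=P-p[5]*R[:,2]
        q=least_squares(lambda q:wr(p,q)-W,[25,14,-55]).x;fo=q[1]-q[2];az=np.radians(q[0])-p[6];fz=np.array([np.cos(np.radians(fo))*np.cos(az),np.cos(np.radians(fo))*np.sin(az),-np.sin(np.radians(fo))])
        print(x,z,l,"W",np.round(W,3),np.round(q,1),"phi",round(fo,1),"wrist bend",np.round(np.degrees(np.arccos(fz@R[:,2])),1),"room",90-l-fo)
E
python3 fit.py
```

```text
[0.1181 0.1391 0.5608 0.2941 0.0469 0.3428 0.2529] [ -5.5  -4.1   4.9   3.7 -37.5 -29.8  -3.8  54.4   8.4   4.   -6.8  11.
   4.1 -24.2   5.5]
-0.206 0.055 15 W [0.357 0.097 0.41 ] [ 29.7  13.8 -61.9] phi 75.7 wrist bend 4.3 room -0.727512242181092
-0.165 0.05 10 W [0.429 0.095 0.412] [ 26.9  18.2 -51.5] phi 69.7 wrist bend 10.9 room 10.295013916979002
-0.13 0.05 15 W [0.433 0.095 0.405] [ 26.8  19.3 -51.8] phi 71.1 wrist bend 5.6 room 3.8757425464296205
-0.1 0.05 15 W [0.463 0.094 0.405] [ 25.9  21.2 -47.4] phi 68.6 wrist bend 7.6 room 6.43065065811507
-0.08 0.05 20 W [0.452 0.094 0.396] [ 26.2  21.7 -50.1] phi 71.8 wrist bend 4.7 room -1.7564137346355295
-0.058 0.05 25 W [0.444 0.094 0.383] [ 26.5  22.8 -52.7] phi 75.4 wrist bend 11.4 room -10.446069245659643
-0.058 0.05 30 W [0.416 0.095 0.368] [ 27.4  23.4 -58.9] phi 82.3 wrist bend 22.6 room -22.313508249612624
-0.058 0.05 35 W [0.389 0.096 0.351] [ 28.3  25.3 -65.5] phi 90.8 wrist bend 35.8 room -35.81547583359212
-0.058 0.08 30 W [0.416 0.095 0.398] [ 27.4  19.1 -55.1] phi 74.3 wrist bend 15.3 room -14.273606357345727
-0.058 0.1 30 W [0.416 0.095 0.418] [ 27.4  16.6 -52.5] phi 69.1 wrist bend 11.0 room -9.111313027471624
-0.058 0.05 20 W [0.474 0.093 0.396] [ 25.6  23.  -46.7] phi 69.7 wrist bend 4.4 room 0.2691280808975307
```

```bash
cat > fit.py <<'E'
from h import *
from scipy.optimize import least_squares
s=r.sense()
data=[([81.681,22.042,.453,0,-68.411,-14.817],[.24537,.57430,.24658],[[.9195,-.3931,-.00068],[-.3931,-.9195,-.0018],[0,.0019,-1]]),
([41.3048,-5.826,-61.11,68.1528,-24.1444,-14.248],[.4222,.1495,.2248],[[0.837,-0.032,0.547],[-0.023,-0.999,-0.025],[0.547,0.008,-0.837]]),
([37.63,3.6906,-44.2818,17.9278,-31.9637,35.9367],[.4454,.0935,.1717],[[0.967,-0.035,0.253],[-0.034,-0.999,-0.011],[0.253,0.002,-0.967]]),
([28.5039,12.39996,-59.6268,54.18234,-9.21332,6.9453],[.4447,.0935,.0787],[[0.968,-0.028,0.251],[-0.025,-1.0,-0.011],[0.252,0.004,-0.968]]),
([25.4,14.2,-55.7,57.9,-9.2,6.2],[.4884,.0961,.0886],[[0.956,-0.033,0.29],[-0.031,-0.999,-0.012],[0.291,0.002,-0.957]])]
E=lambda ax,a:Ro.from_euler(ax,a,degrees=True).as_matrix()
X=np.array([1.,0,0]);Y=np.array([0,1.,0]);Z=np.array([0,0,1.])
def fk(p,q,s4=1,s6=1):
    r0,h,l1,c,d,L,e=p
    R1=E('z',q[0]);R3=R1@E('y',q[1]-q[2]);R4=R3@E('x',s4*q[3]);R5=R4@E('y',-q[4])
    # forearm & tool along local x; tool frame z=x5
    t=R1@(r0*X+h*Z)+R1@E('y',q[1])@(l1*Z)+R3@(c*X+d*Z)+R4@(e*Y)+R5@(L*X)
    R6=R5@E('x',s6*q[5])@np.c_[Y,Z,X]   # tool x=Y,y=Z,z=X up to fixed turn
    return t,R6
p0=[0,.3,.4,.4,0,.25,-.15]
best=None
for s4 in(1,-1):
    f=lambda p:np.concatenate([fk(p,q,s4)[0]-np.array(t) for q,t,_ in data])
    o=least_squares(f,p0)
    if best is None or o.cost<best[0]: best=(o.cost,s4,o.x,f(o.x))
_,s4,p,res=best
def off(s6): return [fk(p,q,s4,s6)[1].T@np.array(R) for q,_,R in data]
if __name__=="__main__":
    print(s4,np.round(p,4),np.round(1e3*res,1))
    for s6 in(1,-1):print(s6,[np.round(Ro.from_matrix(m).as_rotvec(degrees=True),1) for m in off(s6)])
E
python3 fit.py
```

```text
-1 [ 0.0006  0.1619  0.5635  0.4215 -0.0006  0.2816 -0.1597] [-0.  -0.   0.3 -0.   0.  -0.4 -0.2 -0.  -0.5 -0.5 -0.2 -0.2  0.8  0.
  0.7]
1 [array([-0.000e+00,  1.000e-01, -1.504e+02]), array([  -0. ,   -0. , -151.5]), array([ -0. ,  -0. , 108.1]), array([  0. ,   0. , 166.1]), array([ 2.000e-01, -1.000e-01,  1.676e+02])]
-1 [array([   0. ,    0.2, -180. ]), array([  -0.,   -0., -180.]), array([  0.,  -0., 180.]), array([   0.,   -0., -180.]), array([ 2.0e-01, -1.0e-01,  1.8e+02])]
```

```bash
cat >> fit.py <<'E'
LO=np.array([-179.83,-69.29,-61.27,-181.25,-171.15,-177.46])+.7;HI=np.array([179.83,118.12,80.66,117.63,-9.14,177.46])-.7
def err(q,P,R):
    t,M=fk(p,q,s4,-1);M=M@E('z',180);return np.concatenate([10*(t-P),Ro.from_matrix(R.T@M).as_rotvec()])
def ik(P,R,q0):
    o=least_squares(err,np.clip(q0,LO+.01,HI-.01),bounds=(LO,HI),args=(P,R),x_scale=30.);return o.x,np.sqrt(2*o.cost)
E
cat > e.py <<'E'
from fit import *
rng=np.random.default_rng(0);now=np.array(r.sense()["joints"])
for x,z,l in((-.15,.05,10),(-.1,.05,15),(-.058,.05,25),(-.058,.05,32),(-.058,.05,40),(-.058,.07,30)):
  for flip in(0,1):
    P,R=target((x,0,z),l);R=R@E('z',180*flip);sols=[]
    for k in range(30):
        q,e=ik(P,R,now if k==0 else rng.uniform(LO,HI))
        if e<.003 and all(abs(q-s).max()>3 for s in sols):sols.append(q)
    print(x,z,l,flip,[list(np.round(q,0)) for q in sols])
E
time python3 e.py
```

```text
-0.15 0.05 10 0 [[np.float64(31.0), np.float64(19.0), np.float64(-39.0), np.float64(14.0), np.float64(-23.0), np.float64(45.0)]]
-0.15 0.05 10 1 [[np.float64(31.0), np.float64(19.0), np.float64(-39.0), np.float64(14.0), np.float64(-23.0), np.float64(-135.0)]]
-0.1 0.05 15 0 [[np.float64(28.0), np.float64(21.0), np.float64(-41.0), np.float64(27.0), np.float64(-16.0), np.float64(35.0)]]
-0.1 0.05 15 1 [[np.float64(28.0), np.float64(21.0), np.float64(-41.0), np.float64(27.0), np.float64(-16.0), np.float64(-145.0)]]
-0.058 0.05 25 0 []
-0.058 0.05 25 1 []
-0.058 0.05 32 0 []
-0.058 0.05 32 1 []
-0.058 0.05 40 0 [[np.float64(-8.0), np.float64(23.0), np.float64(-36.0), np.float64(-158.0), np.float64(-10.0), np.float64(-107.0)]]
-0.058 0.05 40 1 [[np.float64(-8.0), np.float64(23.0), np.float64(-36.0), np.float64(-158.0), np.float64(-10.0), np.float64(73.0)]]
-0.058 0.07 30 0 []
-0.058 0.07 30 1 []
real	0m10.179s
user	0m10.738s
sys	0m0.032s
```

```bash
cat >> fit.py <<'E'
def targ2(xd,lean,tilt):
    P,R=target(xd,lean);tip=P+.025*R[:,2];R=Ro.from_rotvec(np.radians(tilt)*D[:,0]).as_matrix()@R
    return tip-.025*R[:,2],R
E
cat > e.py <<'E'
from fit import *
seeds=[np.array([28,21,-41,27,-16,35.]),np.array([25,18,-50,80,-15,0.]),np.array([10,20,-40,-80,-15,100.]),np.array([-8,23,-36,-158,-10,-107.])]
for l in(22,25,28,32,36,45):
  for t in(-20,-14,-8,0,8,14,20):
    P,R=targ2((-.058,0,.05),l,t);o=[]
    for q0 in seeds:
        q,e=ik(P,R,q0)
        if e<.003 and all(abs(q-s).max()>3 for s in o):o.append(q)
    if o:print(l,t,[np.round(q).astype(int).tolist() for q in o])
E
python3 e.py
```

```text
22 -20 [[24, 26, -46, 80, -27, -8]]
22 -14 [[20, 24, -48, 85, -20, -11]]
22 -8 [[14, 23, -49, 95, -13, -17]]
22 14 [[22, 23, -28, -14, -14, 77]]
22 20 [[16, 24, -21, -33, -21, 97]]
25 -20 [[21, 25, -49, 93, -27, -17]]
25 -14 [[15, 24, -49, 102, -20, -23]]
25 -8 [[7, 23, -49, 117, -12, -32]]
25 20 [[16, 23, -23, -36, -17, 100]]
28 -20 [[17, 25, -50, 106, -27, -26]]
28 -14 [[11, 24, -50, 117, -20, -33]]
28 20 [[16, 23, -24, -39, -13, 103]]
32 20 [[15, 23, -24, -47, -10, 112]]
45 0 [[-9, 25, -43, -167, -23, -97]]
45 8 [[-8, 24, -33, -139, -16, -131]]
45 14 [[-6, 24, -29, -120, -15, -156]]
45 20 [[-6, 24, -28, -113, -19, -167]]
```

```bash
cat > e.py <<'E'
from fit import *
q=np.array(r.sense()["joints"]);s=r.sense();print(np.round(q,1))
R0=np.array(s["ee_rot"]);p0=np.array(s["tcp_pos"])
for x,y,z,l,t in((-.175,0,.06,14,-5),(-.185,-.012,.055,14,-10),(-.185,-.012,.046,15,-14),(-.15,-.012,.046,17,-14),(-.125,-.012,.046,19,-14),(-.10,-.012,.046,21,-14),(-.08,-.012,.046,23,-14),(-.058,-.012,.046,25,-14)):
    P,R=targ2((x,y,z),l,t);q,e=ik(P,R,q)
    print((x,y,z,l,t),np.round(q),round(e,4),"xyz",np.round(1e3*R0.T@(P-p0),1),"rv",np.round(Ro.from_matrix(R0.T@R).as_rotvec(),3))
E
python3 e.py;  python3 -c "
from h import *
c=rolls();m=mask(c,(5,80,40),(20,255,255),(345,215,450,310));p=pts(m)
for u in range(368,436,8):print(u,p[p[:,0]==u][:,1].max())"
```

```text
[ 25.4  14.2 -55.7  57.9  -9.2   6.2]
(-0.175, 0, 0.06, 14, -5) [ 33.  15. -52.  42. -18.  17.] 0.0 xyz [-13.2   1.2   1. ] rv [-0.081 -0.051 -0.025]
(-0.185, -0.012, 0.055, 14, -10) [ 32.  16. -55.  52. -20.   8.] 0.0 xyz [-24.2  11.1   3.2] rv [-0.165 -0.051 -0.049]
(-0.185, -0.012, 0.046, 15, -14) [ 31.  17. -57.  64. -22.  -2.] 0.0 xyz [-27.4   9.5  12.1] rv [-0.232 -0.033 -0.069]
(-0.15, -0.012, 0.046, 17, -14) [ 26.  19. -55.  72. -21.  -5.] 0.0 xyz [ 5.2  9.5 22.3] rv [-0.231  0.001 -0.073]
(-0.125, -0.012, 0.046, 19, -14) [ 22.  20. -54.  82. -20. -10.] 0.0 xyz [28.2  9.4 29.6] rv [-0.229  0.036 -0.077]
(-0.1, -0.012, 0.046, 21, -14) [ 18.  21. -53.  91. -20. -15.] 0.0 xyz [51.3  9.4 36.9] rv [-0.228  0.071 -0.081]
(-0.08, -0.012, 0.046, 23, -14) [ 15.  23. -52.  99. -19. -21.] 0.0 xyz [69.6  9.5 42.8] rv [-0.227  0.105 -0.085]
(-0.058, -0.012, 0.046, 25, -14) [ 12.  24. -50. 107. -19. -25.] 0.0 xyz [89.7  9.5 49.3] rv [-0.225  0.14  -0.089]
roll x [-114.  -138.4 -116.1] y -76.5 90.6 joints [ 25.4  14.2 -55.8  57.8  -9.2   6.3]
368 269
376 270
384 271
392 263
400 263
408 273
416 273
424 274
432 268
```

Request:
{"op": "move_arm", "data": {"series": [{"grip":1,"xyz":[-7,0,0],"angular":[-0.04,-0.025,-0.012]},{"grip":1,"xyz":[-13,1,1],"angular":[-0.081,-0.051,-0.025]},{"grip":1,"xyz":[-19,6,2],"angular":[-0.12,-0.051,-0.037]},{"grip":1,"xyz":[-24,11,3],"angular":[-0.165,-0.051,-0.049]},{"grip":1,"xyz":[-26,10,7],"angular":[-0.2,-0.042,-0.06]},{"grip":1,"xyz":[-27.4,9.5,12],"angular":[-0.232,-0.033,-0.069]},{"grip":1,"xyz":[-27.4,9.5,12],"angular":[-0.232,-0.033,-0.069]},{"grip":1,"xyz":[-27.4,9.5,12],"angular":[-0.232,-0.033,-0.069]}]}}

```text
time_s: 4.45
tcp_pos: [0.465, 0.0871, 0.069]
ee_rot: [[0.968, -0.029, 0.25], [0.033, -0.97, -0.241], [0.25, 0.241, -0.938]]
wrist_force: [0.4, 0.0, 0.3]
gripper_width: 1.0
gripper_force: 0.0
```

```bash
python3 e.py;  python3 -c "
from h import *
move(*target((0,0,0),0))
rolls(hi=(25,255,255),lo=(3,60,20))"
```

```text
[ 31.1  17.1 -57.2  63.6 -22.   -1.9]
(-0.175, 0, 0.06, 14, -5) [ 33.  15. -52.  42. -18.  17.] 0.0 xyz [ 15.4  -4.7 -13.3] rv [ 0.152 -0.016  0.039]
(-0.185, -0.012, 0.055, 14, -10) [ 32.  16. -55.  52. -20.   8.] 0.0 xyz [ 3.9  3.6 -8.6] rv [ 0.067 -0.016  0.017]
(-0.185, -0.012, 0.046, 15, -14) [ 31.  17. -57.  64. -22.  -2.] 0.0 xyz [ 1.2 -0.2 -0.2] rv [-0.001  0.002 -0.001]
(-0.15, -0.012, 0.046, 17, -14) [ 26.  19. -55.  72. -21.  -5.] 0.0 xyz [34.1 -0.2  8.8] rv [-0.001  0.037 -0.001]
(-0.125, -0.012, 0.046, 19, -14) [ 22.  20. -54.  82. -20. -10.] 0.0 xyz [57.4 -0.2 15.2] rv [-0.001  0.072 -0.001]
(-0.1, -0.012, 0.046, 21, -14) [ 18.  21. -53.  91. -20. -15.] 0.0 xyz [80.7 -0.3 21.8] rv [-0.001  0.106 -0.001]
(-0.08, -0.012, 0.046, 23, -14) [ 15.  23. -52.  99. -19. -21.] 0.0 xyz [99.2 -0.3 27. ] rv [-0.     0.141 -0.001]
(-0.058, -0.012, 0.046, 25, -14) [ 12.  24. -50. 107. -19. -25.] 0.0 xyz [119.6  -0.3  32.8] rv [-0.     0.176 -0.001]
xyz [175.5 -17.   89.2] rv [ 0.242 -0.259  0.031] | tip_d [-186.1  -12.3   45.5] F [0.4 0.  0.3] t 4.45
roll x [-112.2 -111.7 -112.4] y -77.3 91.2 joints [ 31.1  17.1 -57.2  63.6 -22.   -1.9]
```

Request:
{"op": "move_arm", "data": {"series": [{"grip":1,"xyz":[6,0,1.6],"angular":[0,0.006,0]},{"grip":1,"xyz":[12,0,3.1],"angular":[0,0.013,0]},{"grip":1,"xyz":[15,0,3.9],"angular":[0,0.016,0]},{"grip":1,"xyz":[18,0,4.6],"angular":[0,0.019,0]},{"grip":1,"xyz":[21,0,5.4],"angular":[0,0.023,0]},{"grip":1,"xyz":[24,0,6.2],"angular":[0,0.026,0]},{"grip":1,"xyz":[28,0,7.2],"angular":[0,0.03,0]},{"grip":1,"xyz":[32,0,8.2],"angular":[0,0.035,0]},{"grip":1,"xyz":[36,-0.2,9.3],"angular":[0,0.04,0]},{"grip":1,"xyz":[40,-0.2,10.4],"angular":[0,0.046,0]}]}}

```text
time_s: 5.5
tcp_pos: [0.5068, 0.0864, 0.0692]
ee_rot: [[0.955, -0.029, 0.295], [0.045, -0.97, -0.239], [0.293, 0.242, -0.925]]
wrist_force: [0.6, 1.1, 0.1]
gripper_width: 0.994
gripper_force: 0.0
```

```bash
python3 e.py|tail -5;  python3 -c "
from h import *
move(*target((0,0,0),0))
rolls(hi=(25,255,255),lo=(3,60,20))"
```

```text
(-0.15, -0.012, 0.046, 17, -14) [ 26.  19. -55.  72. -21.  -5.] 0.0 xyz [-6.2  0.3 -1.9] rv [-0.    -0.011  0.   ]
(-0.125, -0.012, 0.046, 19, -14) [ 22.  20. -54.  82. -20. -10.] 0.0 xyz [16.7  0.3  5.7] rv [-0.     0.024  0.   ]
(-0.1, -0.012, 0.046, 21, -14) [ 18.  21. -53.  91. -20. -15.] 0.0 xyz [39.7  0.3 13.3] rv [-0.     0.059  0.   ]
(-0.08, -0.012, 0.046, 23, -14) [ 15.  23. -52.  99. -19. -21.] 0.0 xyz [57.9  0.3 19.4] rv [-0.     0.094  0.   ]
(-0.058, -0.012, 0.046, 25, -14) [ 12.  24. -50. 107. -19. -25.] 0.0 xyz [78.   0.3 26.1] rv [-0.     0.129  0.   ]
xyz [131.2 -16.4  85.1] rv [ 0.242 -0.306  0.038] | tip_d [-143.2  -11.6   46.1] F [0.6 1.1 0.1] t 5.5
roll x [-87.4 -86.8 -87.8] y -77.9 91.4 joints [ 25.1  19.3 -55.1  75.3 -20.7  -7.2]
```

Request:
{"op": "move_arm", "data": {"series": [{"grip":1,"xyz":[3,0,1],"angular":[0,0.004,0]},{"grip":1,"xyz":[6,0,2],"angular":[0,0.008,0]},{"grip":1,"xyz":[10,0,3.4],"angular":[0,0.014,0]},{"grip":1,"xyz":[14,0,4.8],"angular":[0,0.02,0]},{"grip":1,"xyz":[18,0.3,6.1],"angular":[0,0.026,0]},{"grip":1,"xyz":[22,0.3,7.4],"angular":[0,0.032,0]},{"grip":1,"xyz":[26,0.3,8.8],"angular":[0,0.038,0]},{"grip":1,"xyz":[30,0.3,10.1],"angular":[0,0.044,0]},{"grip":1,"xyz":[34,0.3,11.4],"angular":[0,0.05,0]},{"grip":1,"xyz":[38,0.3,12.7],"angular":[0,0.056,0]}]}}

```text
time_s: 6.55
tcp_pos: [0.5468, 0.0847, 0.0687]
ee_rot: [[0.937, -0.029, 0.348], [0.058, -0.97, -0.236], [0.345, 0.242, -0.907]]
wrist_force: [0.9, 0.1, 0.3]
gripper_width: 1.001
gripper_force: 0.1
```

```bash
python3 e.py|tail -2;  python3 -c "
from h import *
move(*target((0,0,0),0))
rolls(hi=(25,255,255),lo=(3,60,20))"
```

```text
(-0.08, -0.012, 0.046, 23, -14) [ 15.  23. -52.  99. -19. -21.] 0.0 xyz [19.5 -0.1  7.8] rv [-0.     0.038  0.   ]
(-0.058, -0.012, 0.046, 25, -14) [ 12.  24. -50. 107. -19. -25.] 0.0 xyz [39.2 -0.1 15.7] rv [-0.     0.073  0.   ]
xyz [ 89.  -16.8  77.5] rv [ 0.241 -0.361  0.044] | tip_d [-101.9  -12.1   46. ] F [0.9 0.1 0.3] t 6.55
roll x [-46.  -65.  -46.7] y -76.9 90.8 joints [ 18.6  21.4 -52.9  89.9 -19.6 -15. ]
```

Request:
{"op": "move_arm", "data": {"series": [{"grip":1,"xyz":[2,0,0.8],"angular":[0,0.004,0]},{"grip":1,"xyz":[5,0,2],"angular":[0,0.01,0]},{"grip":1,"xyz":[8,0,3.2],"angular":[0,0.016,0]},{"grip":1,"xyz":[11,0,4.4],"angular":[0,0.022,0]},{"grip":1,"xyz":[14,0,5.6],"angular":[0,0.027,0]},{"grip":1,"xyz":[17,0,6.8],"angular":[0,0.033,0]},{"grip":1,"xyz":[20,0,8],"angular":[0,0.038,0]},{"grip":1,"xyz":[23,0,9.2],"angular":[0,0.043,0]},{"grip":1,"xyz":[25,0,10],"angular":[0,0.047,0]},{"grip":1,"xyz":[27,0,10.8],"angular":[0,0.05,0]}]}}

```text
time_s: 7.6
tcp_pos: [0.5757, 0.0837, 0.0682]
ee_rot: [[0.918, -0.029, 0.395], [0.07, -0.97, -0.233], [0.39, 0.242, -0.889]]
wrist_force: [0.2, -0.6, -0.3]
gripper_width: 0.999
gripper_force: 0.0
```

```bash
python3 e.py|tail -2;  python3 -c "
from h import *
move(*target((0,0,0),0))
c=rolls(hi=(25,255,255),lo=(3,60,20))
cv2.imwrite('pics/s3.png',cv2.resize(c['img'][170:370,270:480],None,fx=3.6,fy=3,interpolation=2)[:,:,::-1])"
```

```text
(-0.08, -0.012, 0.046, 23, -14) [ 15.  23. -52.  99. -19. -21.] 0.0 xyz [-7.2 -0.1 -3.3] rv [-0.    -0.012 -0.   ]
(-0.058, -0.012, 0.046, 25, -14) [ 12.  24. -50. 107. -19. -25.] 0.0 xyz [12.1 -0.1  5.5] rv [-0.     0.023 -0.   ]
xyz [ 58.8 -16.8  69.8] rv [ 0.241 -0.411  0.05 ] | tip_d [-71.8 -12.1  46. ] F [ 0.2 -0.6 -0.3] t 7.6
roll x [-14.9 -14.9 -14.7] y -76.6 90.9 joints [ 13.8  23.  -51.  102.2 -19.2 -22.2]
```

View pics/s3.png

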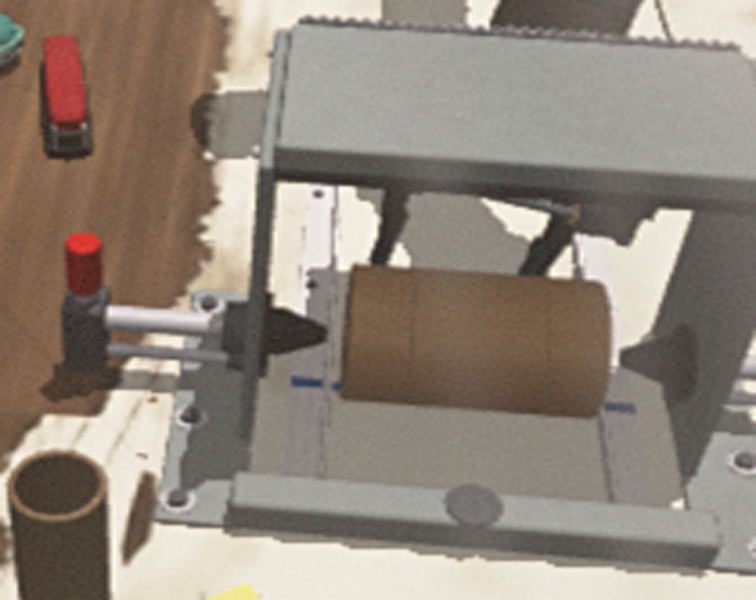

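The roll is now about 15 mm short of the mark and square. The fingers are behind it at (390,225) and (545,245), and the chucks are open.

Request:
{"op": "move_arm", "data": {"series": [{"grip":1,"xyz":[1.5,0,0.7],"angular":[0,0.003,0]},{"grip":1,"xyz":[3.5,0,1.6],"angular":[0,0.006,0]},{"grip":1,"xyz":[5.5,0,2.5],"angular":[0,0.01,0]},{"grip":1,"xyz":[7.5,0,3.4],"angular":[0,0.014,0]},{"grip":1,"xyz":[9.3,0,4.2],"angular":[0,0.018,0]},{"grip":1,"xyz":[10.8,0,4.9],"angular":[0,0.021,0]},{"grip":1,"xyz":[11.8,0,5.3],"angular":[0,0.023,0]},{"grip":1,"xyz":[12.4,-0.1,5.6],"angular":[0,0.023,0]},{"grip":1,"xyz":[12.6,-0.1,5.7],"angular":[0,0.023,0]},{"grip":1,"xyz":[12.6,-0.1,5.7],"angular":[0,0.023,0]}]}}

```text
time_s: 8.65
tcp_pos: [0.5893, 0.0834, 0.068]
ee_rot: [[0.909, -0.029, 0.415], [0.075, -0.97, -0.232], [0.41, 0.242, -0.88]]
wrist_force: [0.6, -1.0, -0.2]
gripper_width: 0.999
gripper_force: 0.0
```

```bash
python3 e.py|tail -1;  python3 -c "
from h import *
move(*target((0,0,0),0))
rolls(hi=(25,255,255),lo=(3,60,20));rolls(hi=(25,255,255),lo=(3,60,20));c=rolls(hi=(25,255,255),lo=(3,60,20))
print(np.round(proj(c,[O+D@np.array([x,y,0]) for x in(0,) for y in(-.1,.1)]),1))
p=pts(mask(c,(100,70,30),(130,255,220),(345,285,460,318)));print(p.tolist())"
```

```text
(-0.058, -0.012, 0.046, 25, -14) [ 12.  24. -50. 107. -19. -25.] 0.0 xyz [-0.3  0.1 -0.1] rv [-0.     0.001  0.   ]
xyz [ 44.9 -16.6  65.2] rv [ 0.24  -0.434  0.053] | tip_d [-57.7 -11.9  46. ] F [ 0.6 -1.  -0.2] t 8.65
roll x [-1.2 -4.8 -9.5] y -76.9 91.4 joints [ 12.   23.8 -49.9 107.1 -19.1 -25.1]
roll x [-1.  -4.8 -9.5] y -76.9 91.4 joints [ 12.   23.8 -49.9 107.1 -19.1 -25.1]
roll x [-0.7 -4.8 -9.5] y -76.9 91.1 joints [ 12.   23.8 -49.9 107.1 -19.1 -25.1]
[[353.2 297.7]
 [443.3 306.4]]
[[351, 296], [352, 296], [351, 297], [352, 297], [353, 297], [354, 297], [355, 297], [356, 297], [357, 297], [358, 297], [355, 298], [356, 298], [357, 298], [358, 298], [363, 298], [363, 299]]
```

```bash
sed -i 's/(345,215,450,310)/(345,215,450,335)/' h.py; python3 -c "
from h import *
rolls(hi=(25,255,255),lo=(3,60,20));c=rolls(hi=(25,255,255),lo=(3,60,20))
m=mask(c,(3,60,20),(25,255,255),(345,215,450,335));p=pts(m)
for u in range(368,440,8):print(u,p[p[:,0]==u][:,1].max(),end=' ')
cv2.imwrite('pics/s4.png',cv2.resize(c['img'][230:340,330:470],None,fx=5,fy=5,interpolation=2)[:,:,::-1])"
```

```text
roll x [-0.5 -1.2 -0.5] y -76.9 91.4 joints [ 12.   23.8 -49.9 107.1 -19.1 -25.1]
roll x [ 0.1 -1.1 -0.6] y -76.8 91.4 joints [ 12.   23.8 -49.9 107.1 -19.1 -25.1]
368 308 376 309 384 309 392 310 400 310 408 311 416 312 424 313 432 314
```

View pics/s4.png

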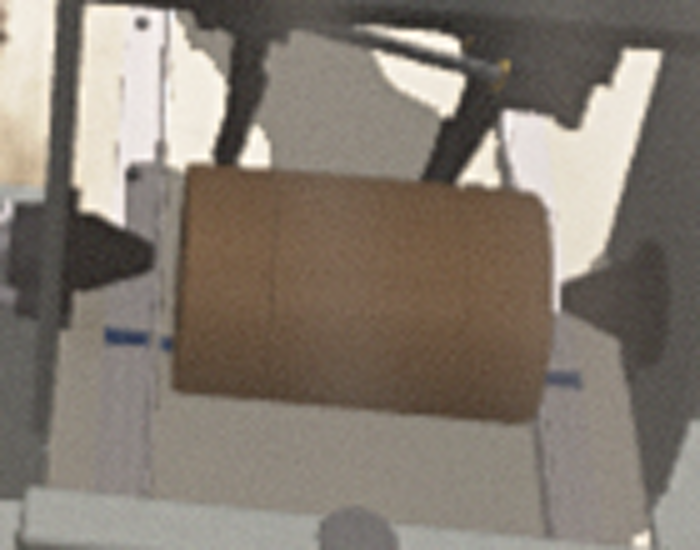

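```bash
cat > e2.py <<'E'
from fit import *
def thandle(y,z,flip=1,x=0.):
    # TCP pose, tool down, y along +-dispenser x, x = tool
    Y=np.array([flip,0,0.]);Zt=np.array([0,0,-1.]);R=D@np.c_[np.cross(Y,Zt),Y,Zt]
    return O+D@np.array([x,y,z]),R
if __name__=="__main__":
    s=r.sense();q0=np.array(s["joints"]);R0=np.array(s["ee_rot"]);p0=np.array(s["tcp_pos"])
    def rep(n,P,R,q):
        q,e=ik(P,R,q);print(n,np.round(q),round(e,4),"xyz",np.round(1e3*R0.T@(P-p0),1),"rv",np.round(Ro.from_matrix(R0.T@R).as_rotvec(),3));return q
    q=q0
    for a in((-.08,-.012,.046,23,-14),(-.12,-.012,.046,19,-14),(-.17,-.012,.05,14,-12),(-.20,-.012,.12,5,-5),(-.2,-.012,.27,0,0)):
        q=rep(a,*targ2(a[:3],*a[3:]),q)
    for f in(1,-1):
        k=q
        for y,z,x in((-.234,.30,-.15),(-.234,.30,0),(-.234,.118,0),(-.19,.118,0)): k=rep((f,y,z),*thandle(y,z,f,x),k)
E
python3 e2.py
```

```text
(-0.08, -0.012, 0.046, 23, -14) [ 15.  23. -52.  99. -19. -21.] 0.0 xyz [-19.4   0.1  -9.3] rv [-0.    -0.034  0.   ]
(-0.12, -0.012, 0.046, 19, -14) [ 22.  21. -54.  81. -20. -10.] 0.0 xyz [-53.9   0.1 -26.1] rv [-0.    -0.104  0.   ]
(-0.17, -0.012, 0.05, 14, -12) [ 32.  18. -53.  54. -22.   7.] 0.0 xyz [-95.5   1.9 -50.4] rv [ 0.033 -0.191  0.012]
(-0.2, -0.012, 0.12, 5, -5) [ 35.  11. -36.  10. -42.  46.] 0.0 xyz [ -90.3   21.8 -123.3] rv [ 0.152 -0.348  0.041]
(-0.2, -0.012, 0.27, 0, 0) [ 30.   4. -16.   0. -70.  58.] 0.0 xyz [ -27.1   60.3 -254. ] rv [ 0.24  -0.434  0.053]
(1, -0.234, 0.3) [  2.  10.  -9.   0. -71. 176.] 0.0 xyz [  -2.4  276.9 -188.7] rv [ 0.524 -0.151 -1.483]
(1, -0.234, 0.3) [  1.  25.  12.   0. -77. 177.] 0.0047 xyz [ 133.6  276.9 -125.4] rv [ 0.524 -0.151 -1.483]
(1, -0.234, 0.118) [  1.  32.  -2.   0. -55. 177.] 0.0037 xyz [ 59.1 232.9  34.7] rv [ 0.524 -0.151 -1.483]
(1, -0.19, 0.118) [  5.  32.  -3.  -0. -55. 173.] 0.0 xyz [ 63.6 190.2  25.1] rv [ 0.524 -0.151 -1.483]
(-1, -0.234, 0.3) [  2.  10.  -9.   0. -71.  -4.] 0.0 xyz [  -2.4  276.9 -188.7] rv [-0.153 -0.532  1.589]
(-1, -0.234, 0.3) [  1.  25.  12.   0. -77.  -3.] 0.0 xyz [ 133.6  276.9 -125.4] rv [-0.153 -0.532  1.589]
(-1, -0.234, 0.118) [  1.  32.  -2.  -0. -55.  -3.] 0.0 xyz [ 59.1 232.9  34.7] rv [-0.153 -0.532  1.589]
(-1, -0.19, 0.118) [  5.  32.  -3.  -0. -55.  -7.] 0.0 xyz [ 63.6 190.2  25.1] rv [-0.153 -0.532  1.589]
```

Request:
{"op": "move_arm", "data": {"series": [{"grip":1,"xyz":[-4,0,-2],"angular":[0,-0.007,0]},{"grip":1,"xyz":[-12,0,-6],"angular":[0,-0.02,0]},{"grip":1,"xyz":[-24,0,-12],"angular":[0,-0.043,0]},{"grip":1,"xyz":[-38,0,-18.5],"angular":[0,-0.072,0]},{"grip":1,"xyz":[-54,0,-26],"angular":[0,-0.104,0]},{"grip":1,"xyz":[-75,1,-38],"angular":[0.016,-0.147,0.006]},{"grip":1,"xyz":[-95,2,-50],"angular":[0.033,-0.191,0.012]},{"grip":1,"xyz":[-93,12,-86],"angular":[0.09,-0.27,0.026]},{"grip":1,"xyz":[-90,22,-123],"angular":[0.152,-0.348,0.041]},{"grip":1,"xyz":[-70,34,-166],"angular":[0.18,-0.377,0.045]}]}}

```text
time_s: 9.9
tcp_pos: [0.4754, 0.0685, 0.1432]
ee_rot: [[0.991, -0.049, 0.126], [-0.03, -0.988, -0.15], [0.132, 0.144, -0.981]]
wrist_force: [2.8, -2.7, 2.0]
gripper_width: 0.999
gripper_force: 0.0
```

```bash
python3 e2.py|tail -5;  python3 -c "
from h import *
move(*target((0,0,0),0))
rolls(hi=(25,255,255),lo=(3,60,20))"
```

```text
(1, -0.19, 0.118) [  5.  32.  -3.   0. -55. 173.] 0.0 xyz [176.8 156.3  72.5] rv [ 0.219  0.011 -1.575]
(-1, -0.234, 0.3) [  2.  10.  -9.   0. -71.  -4.] 0.0 xyz [  52.2  229.  -119.1] rv [ 0.011 -0.218  1.555]
(-1, -0.234, 0.3) [  1.  25.  12.   0. -77.  -3.] 0.0 xyz [200.8 226.1 -99.5] rv [ 0.011 -0.218  1.555]
(-1, -0.234, 0.118) [  1.  32.  -2.  -0. -55.  -3.] 0.0 xyz [176.8 199.8  79. ] rv [ 0.011 -0.218  1.555]
(-1, -0.19, 0.118) [  5.  32.  -3.  -0. -55.  -7.] 0.0 xyz [176.8 156.3  72.5] rv [ 0.011 -0.218  1.555]
xyz [164.5 -45.1 136.1] rv [ 0.146 -0.132 -0.01 ] | tip_d [-178.4  -28.4  118.7] F [ 2.8 -2.7  2. ] t 9.9
roll x [ 0.1 -0.7 -0.8] y -76.9 91.4 joints [ 33.6  11.9 -37.2  17.  -40.1  40.8]
```

Request:
{"op": "move_arm", "data": {"series": [{"grip":1,"xyz":[0,20,-40],"angular":[0,-0.04,0.1]},{"grip":1,"xyz":[10,45,-80],"angular":[0,-0.08,0.24]},{"grip":1,"xyz":[20,75,-110],"angular":[0,-0.12,0.38]},{"grip":1,"xyz":[30,110,-119],"angular":[0.004,-0.15,0.53]},{"grip":1,"xyz":[40,145,-119],"angular":[0.006,-0.18,0.67]},{"grip":1,"xyz":[46,180,-119],"angular":[0.008,-0.2,0.82]},{"grip":1,"xyz":[50,210,-119],"angular":[0.01,-0.21,0.96]},{"grip":1,"xyz":[52,229,-119],"angular":[0.011,-0.218,1.11]},{"grip":1,"xyz":[52,229,-119],"angular":[0.011,-0.218,1.25]},{"grip":1,"xyz":[75,229,-116],"angular":[0.011,-0.218,1.4]}]}}

```text
time_s: 10.95
tcp_pos: [0.5233, -0.1437, 0.3017]
ee_rot: [[0.114, -0.993, -0.006], [-0.993, -0.114, -0.007], [0.007, 0.007, -1.0]]
wrist_force: [-0.5, 0.5, 0.6]
gripper_width: 0.997
gripper_force: 0.0
```

```bash
cat >> h.py <<'E'
def handle():
    S,T=cap("scene"),cap("top");hs=[]
    for c,X in((S,(0,-.234,.11)),(T,(0,-.234,.11))):
        u,v=proj(c,O+D@np.array(X))[0].astype(int);b=(u-20,v-20,u+35,v+20) if c is S else (u-25,v-25,u+18,v+20)
        m=mask(c,(0,120,60),(8,255,255),b)|mask(c,(172,120,60),(180,255,255),b);p=pts(m);hs.append(p.mean(0));print("n",len(p),end=" ")
    h=tri((S,T),hs);print("handle",np.round(h,4),"disp",np.round(1e3*D.T@(h-O),1))
E
python3 e2.py|tail -4;  python3 -c "
from h import *
rolls(hi=(25,255,255),lo=(3,60,20));handle();move(*target((0,0,0),0))"
```

```text
(-1, -0.234, 0.3) [  2.  10.  -9.   0. -71.  -4.] 0.0 xyz [-4.7 22.2  1.8] rv [ 0.006 -0.007  0.144]
(-1, -0.234, 0.3) [  1.  25.  12.   0. -77.  -3.] 0.0 xyz [  16.8 -126.3    1. ] rv [ 0.006 -0.007  0.144]
(-1, -0.234, 0.118) [  1.  32.  -2.  -0. -55.  -3.] 0.0 xyz [  15.6 -127.5  183. ] rv [ 0.006 -0.007  0.144]
(-1, -0.19, 0.118) [  5.  32.  -3.  -0. -55.  -7.] 0.0 xyz [ -27.9 -133.8  182.7] rv [ 0.006 -0.007  0.144]
roll x [ 0.1 -0.9 -0.5] y -76.6 91.1 joints [  2.   12.4  -5.6   0.5 -72.1   4.2]
n 198 n 0 handle [nan nan nan] disp [nan nan nan]
xyz [-214.8 -162.2  272.8] rv [ 0.012 -0.    -1.418] | tip_d [-125.8 -234.9  275.7] F [-0.6 -0.4 -1. ] t 11.1h.py:54: RuntimeWarning: Mean of empty slice.
  m=mask(c,(0,120,60),(8,255,255),b)|mask(c,(172,120,60),(180,255,255),b);p=pts(m);hs.append(p.mean(0));print("n",len(p),end=" ")
  ret = um.true_divide(
```

Request:
{"op": "move_arm", "data": {"series": [{"grip":1,"xyz":[6,-43,1],"angular":[0.003,-0.003,0.07]},{"grip":1,"xyz":[12,-86,1],"angular":[0.006,-0.007,0.144]},{"grip":1,"xyz":[17,-126,1],"angular":[0.006,-0.007,0.144]},{"grip":1,"xyz":[17,-126,1],"angular":[0.006,-0.007,0.144]},{"grip":1,"xyz":[16,-126,40],"angular":[0.006,-0.007,0.144]},{"grip":1,"xyz":[16,-127,80],"angular":[0.006,-0.007,0.144]},{"grip":1,"xyz":[16,-127,120],"angular":[0.006,-0.007,0.144]},{"grip":1,"xyz":[15.6,-127.5,155],"angular":[0.006,-0.007,0.144]},{"grip":1,"xyz":[15.6,-127.5,182],"angular":[0.006,-0.007,0.144]},{"grip":1,"xyz":[15.6,-127.5,182],"angular":[0.006,-0.007,0.144]}]}}

```text
time_s: 12.1
tcp_pos: [0.6483, -0.1438, 0.1141]
ee_rot: [[-0.021, -1.0, -0.011], [-1.0, 0.021, -0.0], [0.0, 0.011, -1.0]]
wrist_force: [-0.9, -0.1, 0.1]
gripper_width: 0.998
gripper_force: 0.0
```

```bash
python3 e2.py|tail -2;  python3 -c "
from h import *
c=rolls(hi=(25,255,255),lo=(3,60,20));move(*target((0,0,0),0))
cv2.imwrite('pics/s5.png',cv2.resize(c['img'][190:330,250:450],None,fx=4,fy=4,interpolation=2)[:,:,::-1])"
```

```text
(-1, -0.234, 0.118) [  1.  32.  -2.  -0. -55.  -3.] 0.0 xyz [ 2.2 -2.4 -3.9] rv [ 0.011 -0.     0.009]
(-1, -0.19, 0.118) [  5.  32.  -3.  -0. -55.  -7.] 0.0 xyz [-41.8  -2.7  -3.9] rv [ 0.011 -0.     0.009]
roll x [-0.4 -1.2 -0.6] y -76.2 90.8 joints [  1.4  32.2  -2.4   0.1 -55.6  -2.6]
xyz [-232.2   -2.9   91.9] rv [ 0.005  0.003 -1.561] | tip_d [  -0.4 -232.1   92.2] F [ 0.9 -1.   0.2] t 12.15
```

View pics/s5.png

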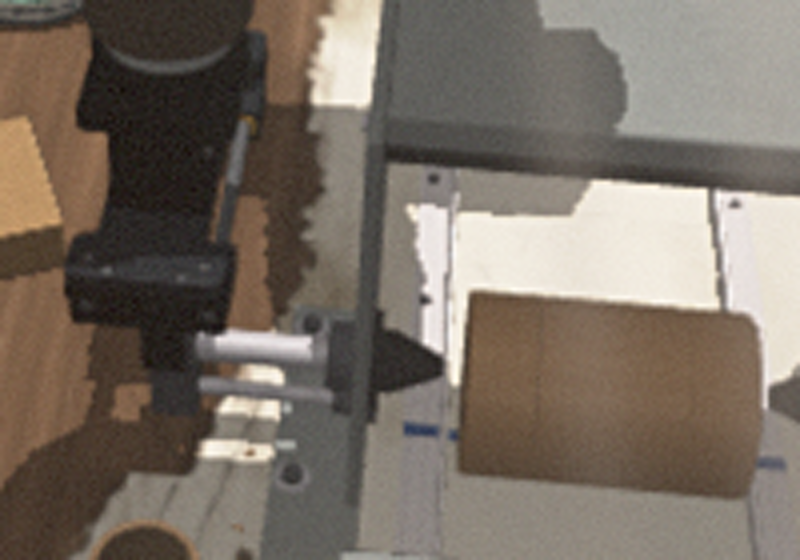

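The near finger stands at (165,340) in front of the knob, so the fingers straddle the handle. The roll still lies on the mark with the chucks open.

Request:
{"op": "move_arm", "data": {"series": [{"grip":0,"xyz":[2,0,-2],"angular":[0,0,0]},{"grip":0,"xyz":[2,0,-2],"angular":[0,0,0]},{"grip":0,"xyz":[2,0,-2],"angular":[0,0,0]},{"grip":0,"xyz":[2,0,-2],"angular":[0,0,0]},{"grip":0,"xyz":[2,0,-2],"angular":[0,0,0]},{"grip":0,"xyz":[2,0,-2],"angular":[0,0,0]},{"grip":0,"xyz":[2,0,-2],"angular":[0,0,0]},{"grip":0,"xyz":[2,0,-2],"angular":[0,0,0]},{"grip":0,"xyz":[2,0,-2],"angular":[0,0,0]},{"grip":0,"xyz":[2,0,-2],"angular":[0,0,0]}]}}

```text
time_s: 13.15
tcp_pos: [0.6508, -0.1465, 0.1205]
ee_rot: [[-0.022, -1.0, -0.005], [-1.0, 0.022, -0.001], [0.001, 0.005, -1.0]]
wrist_force: [-5.0, 0.6, 2.8]
gripper_width: 0.241
gripper_force: 30.1
```

```bash
python3 e2.py|tail -2;  python3 -c "
from h import *
c=rolls(hi=(25,255,255),lo=(3,60,20));move(*target((0,0,0),0))"
```

```text
(-1, -0.234, 0.118) [  1.  32.  -2.  -0. -55.  -3.] 0.0 xyz [-0.4  0.1  2.5] rv [ 0.005 -0.001  0.008]
(-1, -0.19, 0.118) [  5.  32.  -3.  -0. -55.  -7.] 0.0 xyz [-44.4  -0.2   2.4] rv [ 0.005 -0.001  0.008]
roll x [ 0.1 -1.2 -0.6] y -76.2 90.8 joints [  1.2  32.1  -2.2   0.1 -56.   -2.5]
xyz [-234.5   -2.1   95.2] rv [ 0.004  0.003 -1.563] | tip_d [   0.  -234.4   95.5] F [-5.2  0.5  3.7] t 13.2
```

Request:
{"op": "move_arm", "data": {"series": [{"grip":0,"xyz":[-2,0,0],"angular":[0,0,0]},{"grip":0,"xyz":[-5,0,0],"angular":[0,0,0]},{"grip":0,"xyz":[-8,0,0],"angular":[0,0,0]},{"grip":0,"xyz":[-11,0,0],"angular":[0,0,0]},{"grip":0,"xyz":[-14,0,0],"angular":[0,0,0]},{"grip":0,"xyz":[-17,0,0],"angular":[0,0,0]},{"grip":0,"xyz":[-20,0,0],"angular":[0,0,0]},{"grip":0,"xyz":[-22,0,0],"angular":[0,0,0]},{"grip":0,"xyz":[-24,0,0],"angular":[0,0,0]},{"grip":0,"xyz":[-26,0,0],"angular":[0,0,0]}]}}

```text
time_s: 14.2
tcp_pos: [0.6515, -0.1219, 0.1205]
ee_rot: [[-0.022, -1.0, -0.004], [-1.0, 0.022, -0.003], [0.003, 0.004, -1.0]]
wrist_force: [-4.6, -4.5, 2.6]
gripper_width: 0.247
gripper_force: 30.1
```

```bash
python3 e2.py|tail -1;  python3 -c "
from h import *
c=rolls(hi=(25,255,255),lo=(3,60,20));move(*target((0,0,0),0))"
```

```text
(-1, -0.19, 0.118) [  5.  32.  -3.  -0. -55.  -7.] 0.0 xyz [-19.8  -0.    2.4] rv [ 0.004 -0.003  0.008]
roll x [ 0.2 -1.4 -0.5] y -76.6 91.8 joints [  3.4  31.7  -2.9   0.2 -55.6  -4.8]
xyz [-209.7   -1.9   94.9] rv [ 5.000e-03  1.000e-03 -1.563e+00] | tip_d [   0.  -209.5   95.5] F [-4.3 -3.6  2.4] t 14.25
```

Request:
{"op": "move_arm", "data": {"series": [{"grip":0,"xyz":[-2,0,0],"angular":[0,0,0]},{"grip":0,"xyz":[-5,0,0],"angular":[0,0,0]},{"grip":0,"xyz":[-8,0,0],"angular":[0,0,0]},{"grip":0,"xyz":[-11,0,0],"angular":[0,0,0]},{"grip":0,"xyz":[-13,0,0],"angular":[0,0,0]},{"grip":0,"xyz":[-15,0,0],"angular":[0,0,0]},{"grip":0,"xyz":[-17,0,0],"angular":[0,0,0]},{"grip":0,"xyz":[-18.5,0,0],"angular":[0,0,0]},{"grip":0,"xyz":[-19.5,0,0],"angular":[0,0,0]},{"grip":0,"xyz":[-19.5,0,0],"angular":[0,0,0]}]}}

```text
time_s: 15.25
tcp_pos: [0.652, -0.103, 0.1205]
ee_rot: [[-0.023, -1.0, -0.004], [-1.0, 0.023, -0.003], [0.004, 0.004, -1.0]]
wrist_force: [-3.9, -5.2, 1.2]
gripper_width: 0.246
gripper_force: 30.1
```

```bash
python3 e2.py|tail -1;  python3 -c "
from h import *
c=rolls(hi=(25,255,255),lo=(3,60,20));move(*target((0,0,0),0))"
```

```text
(-1, -0.19, 0.118) [  5.  32.  -3.  -0. -55.  -7.] 0.0 xyz [-0.9  0.1  2.5] rv [ 0.004 -0.004  0.007]
roll x [-6.8 -6.3 -6.2] y -79.1 91.1 joints [  5.1  31.5  -3.4   0.2 -55.4  -6.5]
xyz [-191.2   -1.7   94.8] rv [ 0.006  0.    -1.563] | tip_d [  -0.  -191.    95.5] F [-4.4 -4.9  1.1] t 15.3
```

Request:
{"op": "move_arm", "data": {"series": [{"grip":0,"xyz":[-1,0,0],"angular":[0,0,0]},{"grip":0,"xyz":[-2,0,0],"angular":[0,0,0]},{"grip":0,"xyz":[-3,0,0],"angular":[0,0,0]},{"grip":0,"xyz":[-4,0,0],"angular":[0,0,0]},{"grip":0,"xyz":[-4,0,0],"angular":[0,0,0]}]}}

```text
time_s: 15.8
tcp_pos: [0.6521, -0.1022, 0.1205]
ee_rot: [[-0.023, -1.0, -0.004], [-1.0, 0.023, -0.007], [0.008, 0.004, -1.0]]
wrist_force: [-2.4, -15.6, 1.1]
gripper_width: 0.242
gripper_force: 30.1
```

```bash
python3 -c "
from h import *
c=rolls(hi=(25,255,255),lo=(3,60,20));move(*target((0,0,0),0))
cv2.imwrite('pics/s6.png',cv2.resize(c['img'][190:340,270:470],None,fx=4,fy=4,interpolation=2)[:,:,::-1])"
```

```text
roll x [-6.8 -6.4 -6.3] y -77.6 91.4 joints [  5.3  31.5  -3.5   0.5 -55.3  -6.9]
xyz [-190.8   -1.7   94.1] rv [ 0.009 -0.002 -1.564] | tip_d [-1.000e-01 -1.903e+02  9.550e+01] F [ -2.8 -16.4  -0.3] t 15.85
```

View pics/s6.png

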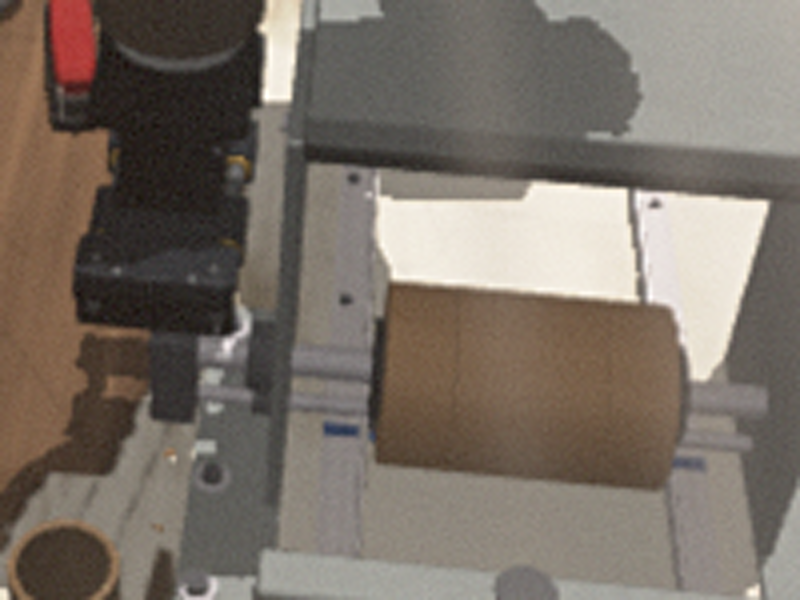

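Both chucks are in the core and at the hard stop (16 N), and the roll is lifted. I relax the push, open the gripper and lift straight up.

Request:
{"op": "move_arm", "data": {"series": [{"grip":0,"xyz":[2.5,0,0],"angular":[0,0,0]},{"grip":0.5,"xyz":[2.5,0,0],"angular":[0,0,0]},{"grip":1,"xyz":[3,0,0],"angular":[0,0,0]},{"grip":1,"xyz":[3,0,0],"angular":[0,0,0]},{"grip":1,"xyz":[3,0,0],"angular":[0,0,0]},{"grip":1,"xyz":[3,0,0],"angular":[0,0,0]},{"grip":1,"xyz":[3,0,-15],"angular":[0,0,0]},{"grip":1,"xyz":[3,0,-45],"angular":[0,0,0]},{"grip":1,"xyz":[5,0,-80],"angular":[0,0,0]},{"grip":1,"xyz":[5,0,-80],"angular":[0,0,0]}]}}

```text
time_s: 16.85
tcp_pos: [0.6567, -0.1021, 0.2071]
ee_rot: [[-0.02, -1.0, 0.012], [-1.0, 0.02, -0.002], [0.002, -0.012, -1.0]]
wrist_force: [0.1, 0.1, 0.4]
gripper_width: 0.957
gripper_force: 0.0
```

```bash
python3 -c "
from h import *
c=rolls(hi=(25,255,255),lo=(3,60,20));s=r.sense();print(s['tcp_pos'],s['wrist_force'],s['gripper_width'])
b=(270,235,330,285);m=mask(c,(0,120,60),(8,255,255),b)|mask(c,(172,120,60),(180,255,255),b);p=pts(m);print(len(p))
if len(p): print(p.mean(0),proj(c,[O+D@np.array([0,y,.112]) for y in(-.19,-.186,-.194,-.234)]))"
```

```text
roll x [-6.6 -6.4 -6.3] y -77.7 91.1 joints [  5.2  27.3   2.4   0.1 -64.7  -6.4]
[ 0.65523644 -0.10172912  0.20415531] [ 0.57540018  0.07867497 -0.50405918] 0.9728333584836883
165
[313.56363636 260.54545455] [[313.81384908 259.1206873 ]
 [315.69596514 259.29208949]
 [311.93296814 258.9493976 ]
 [293.19182345 257.24266274]]
```

```bash
python3 -c "
from station import r
print(r.finish_job())"
```

```text
the job is handed in; nothing more can be done
None
```

I rolled the roll onto the mark, drove the chucks home so they carry it, released the handle with the gripper clear above it, and handed the job in at about 17 s; no verdict came back.

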